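# Feel for the open air valve and release its key

## Task

One of the four push-button valves on the airbrush manifold has been left open, its key latched down. Starting at the regulator end, tap each of the four keys in turn lightly with the fingertips to feel which one is latched, without working any of them; then press that one fully down and let go, so that it springs back up and all four keys stand up. Grasp nothing, leave everything else on the table where it stands, and finish clear of the manifold.

Things in the scene. Friction and masses are not known exactly. Their poses are not given: they have to be found in the camera images.
- manifold: Air manifold fixed to the table: aluminium bar 40 x 225 mm, 42 mm high, with four grey valves in a row, 70 mm high, a key on each, 45 mm apart. At its +y end the regulator with gauge and round black knob, 47 mm wide, 104 mm high, 150 mm from the origin. Couplers stick out 47 mm to -x, 26 mm high. Origin on the table under the middle of the key row; y along the row to the regulator, z up.
- station1 (a point): Fixed point on the manifold: place 1 of the key row counted from the regulator (the key next to the regulator), on the axis of the key there, 90 mm above the table, where the top face of a key that is up lies (it does not move with the key).
- station2 (a point): Fixed point on the manifold: place 2 of the key row counted from the regulator, on the axis of the key there, 90 mm above the table, where the top face of a key that is up lies (it does not move with the key).
- station3 (a point): Fixed point on the manifold: place 3 of the key row counted from the regulator, on the axis of the key there, 90 mm above the table, where the top face of a key that is up lies (it does not move with the key).
- station4 (a point): Fixed point on the manifold: place 4 of the key row counted from the regulator (the far end), on the axis of the key there, 90 mm above the table, where the top face of a key that is up lies (it does not move with the key).
- key_a: One of four identical square black keys on the valves, cap 26 x 26 x 8 mm; its place in the row is random. Origin at the centre of its flat top face, z up; it moves straight down. Up: top 90 mm above the table; latched: rests 4 to 4.5 mm lower; bottom of travel: 8 mm below up.
- key_b: Identical to key_a, same origin. Springs: an up key starts to yield at 2.5 N and gains 0.75 N per mm (4 N pushes it 2 mm down), and comes up again when let go; 6 mm down (7 N) it begins to open its valve, which must not happen. A latched key stays put, within half a mm, up to about 5 N.
- key_c: Identical to key_a, same origin. The latched key, pressed to the bottom of its travel (8 mm below up, about 9 N), loses its catch and springs up when let go; a tap under 5 N does not free it.
- key_d: Identical to key_a, same origin.
- dropper: Bystander: white dropper bottle, 34 mm diameter, 102 mm high, on the far side of the manifold. Origin at its underside.
- jar: Bystander: lidded paint jar, 54 mm diameter, 48 mm high, on the robot's side of the manifold. Origin at its underside.
- cup: Bystander: steel mixing cup, 56 mm rim, 42 mm high, on the robot's side of the manifold. Origin at its underside.
- airbrush: Bystander: airbrush lying on the far side of the manifold, 150 mm long (its x), origin on the table.
- tin: Bystander: flat metal tin 78 x 113 x 30 mm on the right of the table. Origin at its underside.
- spray_can: Bystander: spray can, 52 mm diameter, 172 mm high, on the left of the table. Origin at its underside.
- brush: Bystander: paint brush lying on the right of the table. Origin at its underside.

How it is judged:
By the outcome, as a careful person would: the job done as asked, in the order asked, and still so for the second after the job is handed in, with the robot touching nothing.
It also fails if it takes over 54 s, if anything falls off the work surface, if the arm or the gripper's body presses on something with over 40 N, if the wrist force passes 120 N, or if a joint passes its speed limit or range.

## Robot

A 6-joint arm with a two-finger parallel gripper is mounted at the origin on the work surface. World frame = base frame: x ahead of the robot, y to its left, z up, the work surface at z = 0. Lengths are in m, angles in rad, forces in N, time in s.
With the tool pointing down it reaches from about 0.35 to 0.775 m from the base axis. Payload 5.5 kg.
Tool frame: the origin (TCP) lies at the very end of the fingers, on their centre line; the grasp point (between the pads) lies 19 mm behind it (env.grip_point_offset is the distance from the TCP to the grasp point, in m); z points along the fingers, y is the line along which they close (so a half turn about z gives the same grasp; the last joint's range is limited). The gripper opens to 85 mm and grips with 20 to 120 N. Pads are 22 mm wide; open, the fingers measure 114 mm over their backs; the gripper's body (76 mm by 85 mm) begins 54 mm behind the grasp point. The pads swing forward as they close: fully open they stand 13 mm farther back than shut.
Start: joints at [-1.318, 0.313, 0.046, 1.304, 0, 1.431], TCP at [0.22, -0.531, 0.231] pointing down, gripper open.
Joint ranges: [-2.76, 2.76], [-0.86, 1.69], [-1.03, 1.26], [-2.2, 2.34], [-1.47, 1.5], [-3.14, 3.14]. Speed limits (rad/s): [2.57, 2.57, 3.14, 3.14, 3.14, 3.14].

## Interface

Orientations are given as a unit quaternion [w, x, y, z].
In Python, from workcell import sensors, imaging, workorder, env gives the robot as it stands.
- The arm moves only by the shell command python3 -m handwheel 'ROWS' [FORCE]. ROWS is JSON, a list of rows, each a list of 5 numbers: the shift along the tool's x, y, z in mm, then the turn about the tool's z in rad, then the opening, from 0 (shut) to 1 (fully open). A call has 1 to 8 rows; each row is the pose to reach, as a shift and turn from the pose commanded when the call began, along the tool's axes at that moment; what a row does not reach only later rows make up. A row lasts 1/10 s, in which the tool goes at most 50 mm and 8.59 degrees, less where a joint would pass 70% of its speed; a pose out of reach is approached as far as the arm can. A call with a gripper value outside its range is refused whole. The fingers move at their own pace and stop on an object; FORCE is the grip in N (left out, the last holds). Time passes only in rows, so rows that repeat a pose let the fingers close. It gives the time, the measured TCP pose, the force, the opening and the grip force at its end, in the units of the state.
- sensors.get_state(): the state, without advancing time (a new reading comes with each control period).
- imaging.read_camera(name): name is "scene" or "top" or "wrist"; returns a dict with "color" (420x560x3 uint8, blue, green, red), "z_map" (420x560 float32, m along the optical axis (not along the pixel's ray), 0 where there is no reading), "fx", "fy", "cx", "cy" (pixels), "xyz" and "rotation" of the camera in the world. Camera axes: x right, y down, z forward; pixel columns grow to the right and rows downward; lengths in m; the calibration is good to about 2 mm. A picture is of the moment at which its call begins.
- workorder.hand_in(): hands the job in; it is judged then, once.
The state is a dict: "clock": time; "joint_pos": joint angles; "qvel": joint speeds; "tau": joint torques, N m; "tcp_pos": TCP position; "orientation": TCP orientation; "wrist_force": force on the tool from outside, world axes, zero at the start; "ft_torque": the same for the moment, N m; "finger_gap": finger opening in m; "grip_force": force on a finger pad.
Only numpy, scipy, OpenCV 4.12 (cv2) and the standard library are available. Lean on these libraries where they do the work, as an engineer would, in place of code of your own. Each camera call takes 0.05 s, during which the arm holds its last target. There are 200 camera calls.

## Working session

There is one attempt and no reset: what is moved stays moved. The work goes in short steps, Python scripts to look and compute and a shell command to move; the robot and the scene stay as the last step left them, time stands still between calls to the robot, and variables do not carry over. Pictures are saved under pics/ and viewed, at most 10 in all, crops included, and the job is handed in when it is done.

```bash
mkdir -p pics; ls
cat > h.py <<'E'
import numpy as np, cv2
from workcell import sensors, imaging, workorder, env
def cloud(im):
    z=im["z_map"]; v,u=np.mgrid[:z.shape[0],:z.shape[1]]
    p=np.stack([(u-im["cx"])/im["fx"]*z,(v-im["cy"])/im["fy"]*z,z],-1)
    return p@rot(im).T+np.array(im["xyz"])
def rot(im):
    R=np.array(im["rotation"],float)
    if R.size==9: return R.reshape(3,3)
    from scipy.spatial.transform import Rotation
    return Rotation.from_quat(R[[1,2,3,0]]).as_matrix()
E
python3 - <<'E'
from h import *
for n in ["top","scene"]:
    im=imaging.read_camera(n); cv2.imwrite(f"pics/{n}.png",im["color"]); np.save(n+".npy",im,allow_pickle=True)
    print(n,im["xyz"],im["rotation"],im["fx"])
print(sensors.get_state())
E
```

```text
pics
top [0.26819118 0.01307002 1.36602341] [ 0.05481566 -0.7031581   0.70520805 -0.07242611] 417.21670286325684
scene [1.35317802 0.15410521 0.59511895] [-0.3057639   0.55538403  0.67370361 -0.37971102] 389.23251271508116
{'clock': 0.1, 'joint_pos': array([-1.31761058e+00,  3.13950825e-01,  4.51064767e-02,  1.30358398e+00,
       -1.91342134e-06,  1.43121755e+00]), 'qvel': array([-0.00085716, -0.00165095,  0.00146074,  0.00249405,  0.00244308,
       -0.00094392]), 'tau': array([ 1.68584684e-03, -4.81727064e+01,  2.99243259e+01,  1.28037517e-02,
       -9.08941274e-05, -5.42347180e-06]), 'tcp_pos': array([ 0.21996793, -0.53078405,  0.23048919]), 'orientation': array([-8.14628866e-04,  9.80778570e-01,  1.95122348e-01, -4.72818461e-05]), 'wrist_force': array([ 0.69552669,  0.10058698, -0.19607454]), 'ft_torque': array([-0.04081782,  0.05632568, -0.03135309]), 'grip_force': 0.0, 'finger_gap': 0.08571163581545253}
```

View pics/top.png

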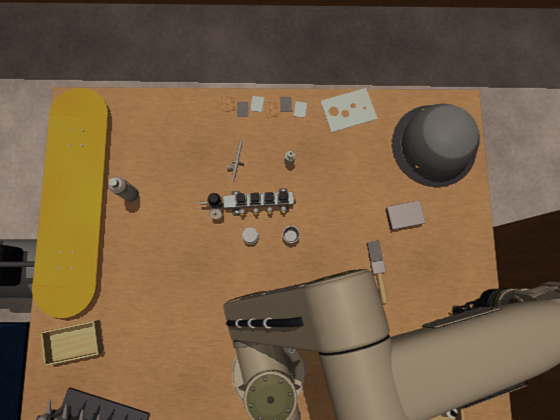

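View pics/scene.png

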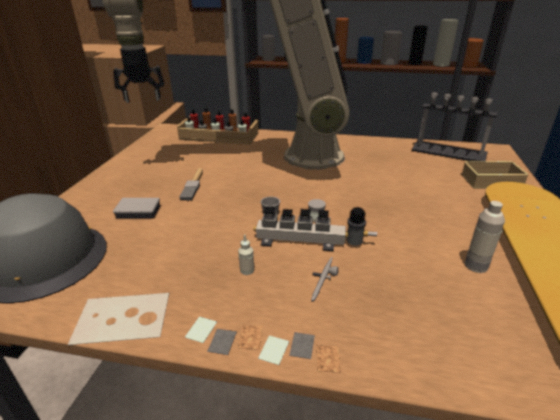

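The top view shows the manifold along row ~200: regulator at (214,200), black keys near (241,198), (255,198), (269,198), (283,197). The jar is at (250,236), the cup at (291,235) and the dropper at (290,157).

Run:
```python
from h import *
im=np.load("top.npy",allow_pickle=True).item()
P=cloud(im); c=im["color"]; R=rot(im); t=np.array(im["xyz"])
m=((c.max(2)<60)&(P[...,2]>.075)&(P[...,2]<.11)).astype(np.uint8); m[:185]=0;m[225:]=0;m[:,:195]=0;m[:,300:]=0
n,l,s,ce=cv2.connectedComponentsWithStats(m)
for i in range(1,n):
    if s[i,4]<8: continue
    d=R@np.array([(ce[i][0]-im["cx"])/im["fx"],(ce[i][1]-im["cy"])/im["fy"],1]); k=(.09-t[2])/d[2]
    print(s[i],ce[i].round(1),(t+k*d).round(4),np.median(P[l==i],0).round(4))
cv2.imwrite("pics/topc.png",cv2.resize(c[180:250,190:310],None,fx=6,fy=6,interpolation=cv2.INTER_CUBIC))
```

```text
[279 191   9  10  66] [282.8 195.2] [ 0.5459 -0.0447  0.09  ] [ 0.5455 -0.0452  0.0908]
[208 193  12  13 111] [213.6 199. ] [0.5338 0.1709 0.09  ] [0.531  0.1683 0.1034]
[251 193   8   8  57] [254.5 196.9] [0.5406 0.0437 0.09  ] [0.5398 0.0452 0.0912]
[265 193   8   8  59] [268.5 196.4] [5.422e-01 1.000e-04 9.000e-02] [0.543  0.0015 0.0872]
[237 194   8   8  58] [240.1 197.6] [0.5385 0.0885 0.09  ] [0.5378 0.0889 0.0905]
```

View pics/topc.png

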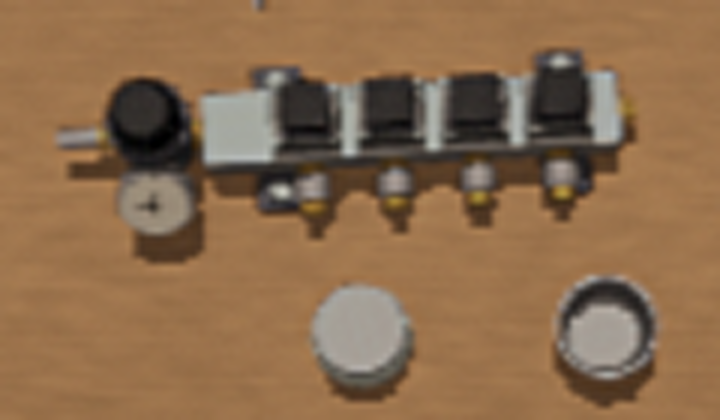

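```bash
cat > d.py <<'E'
import sys; from h import *
from scipy.spatial.transform import Rotation as Ro
S=np.array([[.5383,.0885],[.5408,.0437],[.5430,.0],[.5456,-.0447]])
i=int(sys.argv[1])-1; z=float(sys.argv[2])
s=sensors.get_state(); q=s["orientation"]; R=Ro.from_quat(q[[1,2,3,0]]).as_matrix()
d=np.r_[S[i],z]-s["tcp_pos"]; yaw=np.arctan2(R[1,0],R[0,0])
print("t",s["clock"],"shift mm",(R.T@d*1000).round(1),"turn",round(yaw-.055,3),"gap",s["finger_gap"],"F",s["wrist_force"].round(2))
E
python3 -m handwheel '[[33,-28,2,0.04,1],[66,-56,5,0.08,1],[99,-84,8,0.12,0.5],[132,-112,12,0.16,0],[165,-140,16,0.2,0],[198,-168,20,0.24,0],[231,-196,24,0.28,0],[264,-224,28,0.33,0]]' 20
python3 d.py 1 .15
```

```text
clock: 0.9
tcp_pos: [0.3785, -0.2215, 0.203]
orientation: [-0.0, 1.0, 0.03, -0.0]
wrist_force: [0.7, -0.5, 0.2]
finger_gap: 0.0003
grip_force: 0.0
t 0.9 shift mm [ 178.3 -299.8   53. ] turn 0.006 gap 0.00032584525035668217 F [ 0.75 -0.45  0.21]
```

```bash
python3 -m handwheel '[[22,-37,6,0.006,0],[45,-75,13,0.006,0],[67,-112,20,0.006,0],[89,-150,27,0.006,0],[111,-187,33,0.006,0],[134,-225,40,0.006,0],[156,-262,47,0.006,0],[178,-300,53,0.006,0]]'
python3 -m handwheel '[[0,0,0,0,0],[0,0,0,0,0],[0,0,0,0,0]]'
python3 d.py 1 .095
python3 - <<'E'
from h import *
im=imaging.read_camera("wrist"); cv2.imwrite("pics/w1.png",im["color"])
P=cloud(im);c=im["color"];m=((c.max(2)<60)&(P[...,2]>.08)&(P[...,2]<.094)).astype(np.uint8)
n,l,s,ce=cv2.connectedComponentsWithStats(m)
for i in range(1,n):
    if s[i,4]>100: print(s[i],np.median(P[l==i],0).round(4),((P[l==i].min(0)+P[l==i].max(0))/2).round(4))
E
```

```text
clock: 1.7
tcp_pos: [0.5373, 0.0891, 0.1495]
orientation: [0.0, 1.0, 0.028, -0.0]
wrist_force: [0.8, -0.4, 0.6]
finger_gap: 0.0002
grip_force: 0.0
clock: 2.0
tcp_pos: [0.5364, 0.0867, 0.15]
orientation: [0.0, 1.0, 0.028, -0.001]
wrist_force: [-0.7, -1.0, 0.3]
finger_gap: -0.0
grip_force: 0.0
t 2.0 shift mm [ 2.1 -1.7 55. ] turn 0.001 gap -3.9775588666134716e-05 F [-0.65 -1.03  0.29]
[148 192  36  43 402] [0.5452 0.1592 0.0874] [0.5392 0.1632 0.0871]
[385 199  43  33 510] [ 0.5517 -0.001   0.0868] [0.5453 0.0016 0.0846]
[321 201  38  36 557] [0.5386 0.0481 0.0908] [0.542  0.0469 0.0886]
[452 201  15  30 139] [ 0.5508 -0.0312  0.0883] [ 0.5482 -0.0326  0.0876]
[270 212  23  26 223] [0.5312 0.0828 0.091 ] [0.5361 0.0854 0.0909]
```

View pics/w1.png

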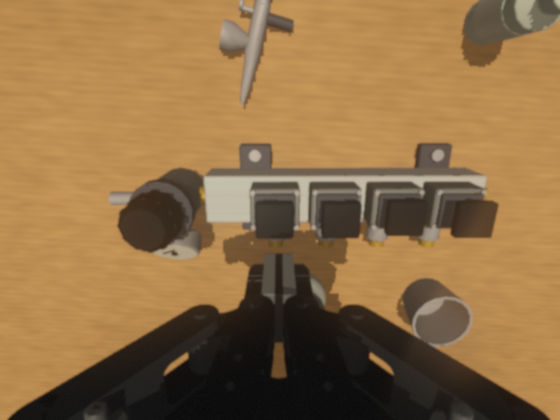

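The wrist view shows the cap tops at about (275,219), (341,218), (404,215) and (474,218). Key 3 looks lower than the others. The fingers end near (279,260), on the robot side of key 1.

Run:
```python
from h import *
im=imaging.read_camera("wrist"); R=rot(im);t=im["xyz"]
c=im["color"]; print(t, im["fx"])
for (u,v),z in zip([(275,219),(341,218),(405,215),(474,218)],[.09,.09,.086,.09]):
    # bbox of dark cap blob around the seed
    g=c.max(2); m=np.zeros((422,562),np.uint8); _,_,_,b=cv2.floodFill(g.copy(),m,(u,v),255,8,8,cv2.FLOODFILL_FIXED_RANGE)
    for px in [(u,v),(b[0]+b[2]/2,b[1]+b[3]/2)]:
        d=R@np.array([(px[0]-im["cx"])/im["fx"],(px[1]-im["cy"])/im["fy"],1]); print(b,(t+(z-t[2])/d[2]*d).round(4))
```

```text
[0.618075   0.0920049  0.29390703] 325.9392011009948
(255, 200, 38, 39) [0.5398 0.0897 0.09  ]
(255, 200, 38, 39) [0.5394 0.0904 0.09  ]
(319, 200, 40, 38) [0.5429 0.0457 0.09  ]
(319, 200, 40, 38) [0.5421 0.0469 0.09  ]
(380, 185, 53, 50) [0.5459 0.0016 0.086 ]
(380, 185, 53, 50) [0.5496 0.0012 0.086 ]
(436, 194, 59, 43) [ 0.5477 -0.0432  0.09  ]
(436, 194, 59, 43) [ 0.5492 -0.0371  0.09  ]
```

```bash
sed -i 's/^S=.*/S=np.array([[.539,.089],[.5415,.0447],[.544,.0005],[.5462,-.044]])/' d.py
python3 -m handwheel '[[1,-1,20,0,0],[2.5,-2,40,0,0],[2.5,-2,52,0,0],[2.5,-2,56,0,0],[2.5,-2,56,0,0],[2.5,-2,56,0,0]]' | grep -E "clock|tcp|wrist"
python3 d.py 1 .09; for k in 1 2 3; do python3 -m handwheel '[[0,0,0,0,0]]'| grep -E "tcp|wrist"; done
```

```text
clock: 2.7
tcp_pos: [0.5399, 0.0892, 0.0951]
wrist_force: [-0.1, 0.3, -0.5]
t 2.7 shift mm [-1.   0.1  5.1] turn 0.001 gap -0.00023896700511247918 F [-0.05  0.28 -0.51]
tcp_pos: [0.5402, 0.0894, 0.0952]
wrist_force: [-0.5, -0.1, -1.3]
tcp_pos: [0.54, 0.0895, 0.095]
wrist_force: [0.6, -0.6, 0.3]
tcp_pos: [0.5398, 0.0895, 0.0947]
wrist_force: [0.3, 0.1, -0.8]
```

```bash
python3 -m handwheel '[[0,0,2,0,0],[0,0,4,0,0],[0,0,4,0,0]]'| grep -E "tcp|wrist"; 
for k in 1 2 3 4; do python3 -m handwheel '[[0,0,0.5,0,0],[0,0,0.5,0,0]]'| grep -E "tcp|wrist"; done
```

```text
tcp_pos: [0.5395, 0.0895, 0.0901]
wrist_force: [-0.7, -0.3, 0.2]
tcp_pos: [0.5395, 0.0895, 0.0899]
wrist_force: [-0.7, -0.3, 2.5]
tcp_pos: [0.5395, 0.0895, 0.0894]
wrist_force: [-0.9, -0.4, 3.1]
tcp_pos: [0.5395, 0.0895, 0.0888]
wrist_force: [-0.3, 0.3, 3.2]
tcp_pos: [0.5395, 0.0895, 0.0883]
wrist_force: [-0.1, 0.2, 3.0]
```

Key 1 yields springily from 90 mm at about 3 N, so it is up. Next is key 2.

```bash
python3 -m handwheel '[[0,0,-7,0,0],[0,0,-14,0,0],[0,15,-14,0,0],[0,30,-14,0,0],[0,45,-14,0,0],[0,45,-10,0,0],[0,45,-7,0,0],[0,45,-7,0,0]]'| grep -E "tcp|wrist"; 
python3 -m handwheel '[[0,0,0,0,0],[0,0,0,0,0]]'| grep -E "clock|tcp|wrist";python3 d.py 2 .09
```

```text
tcp_pos: [0.5413, 0.0444, 0.0944]
wrist_force: [0.7, -0.2, 0.3]
clock: 5.1
tcp_pos: [0.542, 0.0449, 0.0953]
wrist_force: [0.4, 0.3, -0.4]
t 5.1 shift mm [-0.5  0.2  5.3] turn 0.003 gap -0.00021549204510537982 F [ 0.37  0.34 -0.36]
```

```bash
python3 -m handwheel '[[0,0,2,0,0],[0,0,4.5,0,0],[0,0,4.5,0,0]]'| grep -E "tcp|wrist"; 
for k in 1 2 3 4; do python3 -m handwheel '[[0,0,0.5,0,0],[0,0,0.5,0,0]]'| grep -E "tcp|wrist"; done
```

```text
tcp_pos: [0.5417, 0.0447, 0.0903]
wrist_force: [0.1, -0.1, 0.0]
tcp_pos: [0.542, 0.0446, 0.0902]
wrist_force: [-0.6, 0.1, -0.5]
tcp_pos: [0.5421, 0.0445, 0.09]
wrist_force: [-0.6, 0.7, 2.1]
tcp_pos: [0.5421, 0.0445, 0.0895]
wrist_force: [-1.4, -0.2, 3.2]
tcp_pos: [0.5421, 0.0445, 0.0888]
wrist_force: [-1.5, 0.5, 2.8]
```

Key 2 is up as well. Next is key 3, which I expect to be the latched one.

```bash
python3 -m handwheel '[[0,0,-7,0,0],[0,0,-14,0,0],[0,15,-14,0,0],[0.5,30,-14,0,0],[0.5,44,-14,0,0],[0.5,44,-10,0,0],[0.5,44,-6,0,0],[0.5,44,-6,0,0]]'| grep -E "tcp|wrist"; 
python3 -m handwheel '[[0,0,0,0,0],[0,0,2,0,0],[0,0,4,0,0],[0,0,4,0,0]]'| grep -E "clock|tcp|wrist";python3 d.py 3 .09
for k in 1 2 3 4; do python3 -m handwheel '[[0,0,0.5,0,0],[0,0,0.5,0,0]]'| grep -E "tcp|wrist"; done
```

```text
tcp_pos: [0.5441, 0.0007, 0.0937]
wrist_force: [0.4, 0.9, -0.1]
clock: 7.4
tcp_pos: [0.5448, 0.0009, 0.0905]
wrist_force: [0.8, -0.1, -0.8]
t 7.4 shift mm [-0.8  0.4  0.5] turn 0.002 gap -0.0001901241625332285 F [ 0.83 -0.06 -0.79]
tcp_pos: [0.545, 0.0007, 0.0903]
wrist_force: [0.8, 0.2, 0.1]
tcp_pos: [0.545, 0.0006, 0.0898]
wrist_force: [-0.5, 0.2, 0.9]
tcp_pos: [0.545, 0.0006, 0.0892]
wrist_force: [0.3, -0.5, -1.4]
tcp_pos: [0.545, 0.0006, 0.0887]
wrist_force: [-0.0, -0.2, -0.2]
```

Nothing at 88.7 mm, so key 3 sits lower. I'll go on gently.

```bash
python3 -m handwheel '[[0,0,1,0,0],[0,0,2,0,0],[0,0,2,0,0]]'| grep -E "clock|tcp|wrist"
for k in 1 2 ; do python3 -m handwheel '[[0,0,0.3,0,0],[0,0,0.3,0,0]]'| grep -E "tcp|wrist"; done
```

```text
clock: 8.5
tcp_pos: [0.5449, 0.0006, 0.0865]
wrist_force: [-0.5, 0.1, -0.1]
tcp_pos: [0.545, 0.0006, 0.0864]
wrist_force: [1.1, 0.0, -0.1]
tcp_pos: [0.545, 0.0006, 0.0863]
wrist_force: [-0.3, 0.5, -1.2]
```

```bash
python3 -m handwheel '[[0,0,0.3,0,0],[0,0,0.3,0,0]]'| grep -E "tcp|wrist"
```

```text
tcp_pos: [0.5451, 0.0006, 0.0861]
wrist_force: [-0.4, 0.5, 2.7]
```

```bash
for k in 1 2; do python3 -m handwheel '[[0,0,0,0,0]]'| grep -E "tcp|wrist"; done;  python3 -m handwheel '[[0,0,0.1,0,0],[0,0,0.1,0,0]]'| grep -E "tcp|wrist"
```

```text
tcp_pos: [0.5451, 0.0006, 0.0861]
wrist_force: [-0.6, -0.6, 2.5]
tcp_pos: [0.5451, 0.0006, 0.0861]
wrist_force: [-0.7, 0.6, 3.1]
tcp_pos: [0.5451, 0.0006, 0.0859]
wrist_force: [-1.1, 0.7, 2.4]
```

Key 3 bears at 86.1 mm with about 2.7 N, so it is latched. Key 4 still has to be tapped.

```bash
python3 -m handwheel '[[0,0,-8,0,0],[0,0,-17,0,0],[0,15,-17,0,0],[0,30,-17,0,0],[0.5,44.5,-17,0,0],[0.5,44.5,-13,0,0],[0.5,44.5,-9,0,0],[0.5,44.5,-9,0,0]]'| grep -E "tcp|wrist"; 
python3 -m handwheel '[[0,0,0,0,0],[0,0,2,0,0],[0,0,4,0,0],[0,0,4,0,0]]'| grep -E "clock|tcp|wrist";python3 d.py 4 .09
for k in 1 2 3; do python3 -m handwheel '[[0,0,0.5,0,0],[0,0,0.5,0,0]]'| grep -E "tcp|wrist"; done
```

```text
tcp_pos: [0.5471, -0.0437, 0.0936]
wrist_force: [-0.0, 0.3, 0.8]
clock: 10.7
tcp_pos: [0.5478, -0.0435, 0.0905]
wrist_force: [-0.7, 0.0, 0.0]
t 10.7 shift mm [-1.7  0.4  0.5] turn 0.002 gap -0.00026540273766163737 F [-0.73  0.02  0.  ]
tcp_pos: [0.5481, -0.0437, 0.0903]
wrist_force: [-0.8, 0.2, -0.4]
tcp_pos: [0.5481, -0.0438, 0.09]
wrist_force: [-1.1, 0.7, 2.0]
tcp_pos: [0.5481, -0.0438, 0.0895]
wrist_force: [-0.7, 0.0, 2.7]
```

```bash
python3 -m handwheel '[[0,0,0.5,0,0],[0,0,0.5,0,0]]'| grep -E "tcp|wrist"
python3 -m handwheel '[[0,0,-7,0,0],[0,0,-14,0,0],[-0.5,-15,-14,0,0],[-1,-30,-14,0,0],[-2,-44.3,-14,0,0],[-2,-44.3,-14,0,0],[-2,-44.3,-7,0,0],[-2,-44.3,-4,0,0]]'| grep -E "tcp|wrist"; 
python3 -m handwheel '[[0,0,0,0,0],[0,0,2,0,0],[0,0,4,0,0],[0,0,5,0,0],[0,0,5,0,0]]'| grep -E "clock|tcp|wrist";python3 d.py 3 .082
```

```text
tcp_pos: [0.5481, -0.0438, 0.0889]
wrist_force: [-1.9, 0.7, 3.0]
tcp_pos: [0.5432, 0.0004, 0.0919]
wrist_force: [0.3, 0.2, 0.2]
clock: 12.8
tcp_pos: [0.5434, 0.0002, 0.0876]
wrist_force: [1.1, 0.1, -0.1]
t 12.8 shift mm [ 0.6 -0.3  5.6] turn 0.002 gap 8.404243605233563e-05 F [ 1.09  0.06 -0.13]
```

```bash
python3 -m handwheel '[[0,0,1,0,0],[0,0,2,0,0],[0,0,3,0,0],[0,0,4,0,0],[0,0,5,0,0],[0,0,5,0,0]]'| grep -E "clock|tcp|wrist"
for k in 1 2; do python3 -m handwheel '[[0,0,0.4,0,0],[0,0,0.4,0,0]]'| grep -E "clock|tcp|wrist"; done
```

```text
clock: 13.4
tcp_pos: [0.5437, 0.0003, 0.0836]
wrist_force: [-2.4, -0.5, 5.9]
clock: 13.6
tcp_pos: [0.5437, 0.0003, 0.0833]
wrist_force: [-1.8, -0.2, 6.5]
clock: 13.8
tcp_pos: [0.5437, 0.0003, 0.0829]
wrist_force: [-2.8, -0.2, 7.6]
```

```bash
for k in 1 2 3 4; do python3 -m handwheel '[[0,0,0.5,0,0],[0,0,0.5,0,0]]'| grep -E "tcp|wrist"; done
```

```text
tcp_pos: [0.5437, 0.0002, 0.0825]
wrist_force: [-3.0, 0.1, 8.3]
tcp_pos: [0.5437, 0.0003, 0.0821]
wrist_force: [-3.6, 0.3, 8.1]
tcp_pos: [0.5437, 0.0003, 0.082]
wrist_force: [-4.0, 0.1, 11.3]
tcp_pos: [0.5438, 0.0003, 0.082]
wrist_force: [-5.6, 0.4, 14.9]
```

The key is at its bottom stop: 82.0 mm, with force rising to 15 N. I'll let go, retreat up and toward the robot, then look.

```bash
python3 -m handwheel '[[0,0,-4,0,0],[0,0,-10,0,0],[0,0,-25,0,0],[0,0,-50,0,0],[0,0,-85,0,0],[-30,0,-110,0,0],[-70,0,-115,0,0],[-70,0,-115,0,0]]'| grep -E "clock|tcp|wrist"
python3 -m handwheel '[[0,0,0,0,0],[0,0,0,0,0],[0,0,0,0,0]]'| grep -E "clock|tcp|wrist"
python3 - <<'E'
from h import *
im=imaging.read_camera("wrist"); c=im["color"]
P=cloud(im); cv2.imwrite("pics/w2.png",c)
for i,(x,y) in enumerate([(.539,.089),(.5415,.0447),(.544,.0005),(.5465,-.044)]):
    m=(np.hypot(P[...,0]-x,P[...,1]-y)<.009)&(P[...,2]>.075); print(i+1,m.sum(),np.median(P[m],0).round(4))
E
```

```text
clock: 15.4
tcp_pos: [0.4695, -0.0032, 0.1958]
wrist_force: [0.4, 0.6, -0.0]
clock: 15.7
tcp_pos: [0.4745, -0.0037, 0.1946]
wrist_force: [0.6, 0.5, -0.0]
1 490 [0.5391 0.0889 0.0909]
2 490 [0.5417 0.0447 0.091 ]
3 491 [5.441e-01 5.000e-04 9.100e-02]
4 493 [ 0.5467 -0.0441  0.0911]
```

View pics/w2.png

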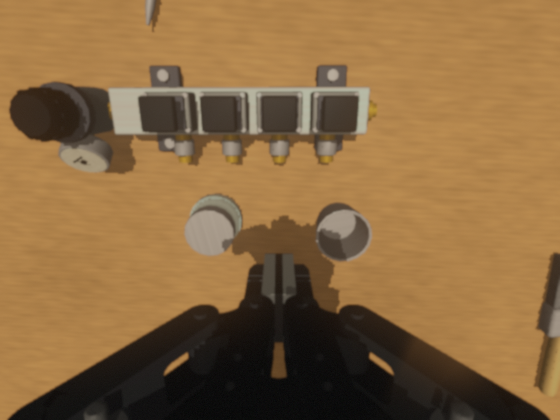

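The four keys, in row ~112 at columns 158, 220, 280 and 339, all stand level at 91 mm. The jar (211,228) and the cup (343,235) are undisturbed, and the arm is clear.

```bash
python3 -c "
from workcell import workorder; print(workorder.hand_in())"
```

```text
the job is handed in; nothing more can be done
None
```

Key 3 from the regulator was the latched one; after tapping all four in order I pressed it to its stop and let go, all four keys now stand up, the arm is clear of the manifold, and the job is handed in.

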